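Load a pine blank into the drill feed chute and lock it against the stop

ROBOT

A 6-joint arm with a two-finger parallel gripper is mounted at the origin on a cart in front of the work surface, level with it; the furniture and walls round the work are solid. World frame = base frame: x ahead of the robot, y to its left, z up, the work surface at z = 0. Lengths are in m, angles in rad, forces in N, time in s.
With the tool pointing down it reaches from about 0.35 to 0.775 m from the base axis. Payload 7.3 kg.
Tool frame: the origin (TCP) lies between the finger pads; the fingertips stand 8 mm ahead of it and the grasp point (between the pads) lies 11 mm behind it; z points along the fingers, y is the line along which they close (so a half turn about z gives the same grasp; the last joint's range is limited). The gripper opens to 92 mm and grips with 3 to 60 N. Pads are 19 mm wide; open, the fingers measure 130 mm over their backs; the gripper's body (75 mm by 190 mm) begins 47 mm behind the grasp point.
Start: joints at [1.076, 0.342, 1.524, -0, 1.275, -0.146], TCP at [0.179, 0.493, 0.213] pointing down, gripper open.
Joint ranges: [-2.53, 2.53], [-0.77, 2.02], [0.04, 2.7], [-1, 4.14], [0.28, 2.66], [-3.11, 3.11]. Speed limits (rad/s): [2.57, 2.57, 3.14, 3.14, 3.14, 3.14].

INTERFACE

Orientations are given as a unit quaternion [x, y, z, w].
In Python, from cell import * gives the robot as it stands.
- The arm moves only by the tool servo_tool, never from a script. Its argument "steps" is a list that holds one entry, the list of rows, each a list of 4 numbers: the shift along the world's x, y, z scaled (see below), then the turn about the world's z scaled (see below). In form: [[[tx, ty, tz, yaw], ...]]. A call has 1 to 5 rows; each row shifts and turns the commanded pose from where the row before left it; what a row does not reach is not made up. The controller multiplies each number of a shift by 15 cm and each number of a turn by 45 degrees. A row lasts 1/10 s, in which the tool goes at most 50 mm and 8.59 degrees, less where a joint would pass 70% of its speed; a pose out of reach is approached as far as the arm can. A call with a number of a shift or a turn outside -1 to 1 is refused whole. A call with a gripper value outside its range is refused whole. "claw" is the closure, from 0 (fully open) to 1 (shut), set as the call begins (left out, the last holds). The fingers move at their own pace and stop on an object; "newtons" is the grip in N (left out, the last holds). Time passes only in rows, so rows that do not move let the fingers close. It gives the time, the measured TCP pose, the force, the opening and the grip force at its end, in the units of the state.
- get_obs(): the state, without advancing time (a new reading comes with each control period).
- grab_frame(name): name is "scene" or "top" or "wrist"; returns the picture (480x640x3 uint8, red, green, blue); there is no depth.
- camera_model(name): a dict with "fx", "fy", "cx", "cy" (pixels), "R" (3x3) and "t" (3): a world point X has camera coordinates R X + t. Camera axes: x right, y down, z forward; pixel columns grow to the right and rows downward; lengths in m; the calibration is good to about 2 mm. A picture is of the moment at which its call begins: read the wrist's pose just before it. camera_model takes no time and is no camera call; for the wrist camera it gives the pose at the moment of the call.
- job_done(): hands the job in; it is judged then, once.
Trained networks look in the newest picture that a camera, given by its name, has taken for a name from the list of things; names that differ only in an ending like _2 or _b are one class to them, and where a whole thing is asked for, a point or a joint stands for the part that bears it (a point fixed in the world has none). Each returns a list of dicts, best first, with "conf" (0 to 1); they miss things now and then, are a little off and sometimes report something else, mostly with a low value. They report only what shows in the picture. A call takes as long as a camera call. They do not tell look-alikes from the thing itself.
- recognise(name, camera): "point" ([column, row] in pixels, amid what is visible of it).
- mark_of(name, camera): "point" ([column, row] in pixels: a listed point, or the origin of a listed thing).
The state is a dict: "clock": time; "qpos": joint angles; "joint_velocities": joint speeds; "joint_torque": joint torques, N m; "ee_pos": TCP position; "ee_rot": TCP orientation; "force": force on the tool from outside, world axes, zero at the start; "torque": the same for the moment, N m; "width": opening from 0.0 (shut) to 1.0 (fully open); "grip_force": force on a finger pad.
Only numpy, scipy, OpenCV 4.12 (cv2) and the standard library are available. Lean on these libraries where they do the work, as an engineer would, in place of code of your own. Each camera call takes 0.05 s, during which the arm holds its last target. There are 200 camera calls.

TASK

Load the thin loose pine blank for drilling: lay it flat, lengthways, on the open upper end of the sloped feed chute and let go, then push it down between the rails, past the brake spring, until it is pressed firmly home against the steel stop under the drill head. Feel for the stop and do not ram it, for the head is only clamped in its setting. Then slide the red-knobbed bolt fully in behind the blank, let go, and leave the other things on the bench alone.

Things in the scene. Friction and masses are not known exactly. Their poses are not given: they have to be found in the camera images.
- pine_blank: the thin pine offcut to be loaded: a plain block 55 x 90 x 18 mm, 35 to 60 g, lying flat and loose on the bench. Origin: centre of its underside; x across the 55 mm width (grasp here), y along the 90 mm length, z up.
- chute: the whole sloped feed chute on its plywood base board (400 x 130 x 12 mm), fixed to the bench. Origin: under the middle of the board; x horizontal, toward the low end; z up. Aluminium bed 92 mm wide, 360 mm long, sloping 15 degrees down; its top face is 138 mm above the bench at the upper end, 45 mm at the lower.
- loading_point (a point): on the bed, 56 mm from its upper end: lay the middle of the blank's underside here (up to 20 mm further down will do). Axes of the bed: x downhill, y across, z square out of it. No rails here; flared lead-ins start 44 mm downhill and from 72 mm on the channel is 58 mm wide between rails 17 mm high, 6 mm thick, so a blank can only be pushed there. It does not slide by itself.
- head_track: steel track bars beside the rails; the dark drill head is clamped on them. Origin: on the bed, mid-channel, middle of the head's range; axes as loading_point's. The uphill face of the head's stop plate stands within 15 mm of the origin, up- or downhill, a setting that is not measured: find it by feel (or sight). It is rigid: force climbs steeply on contact, keep it under 20 N.
- bush_plate_level (a point): point of the track 30 mm above its origin: level of the bush plate's top face. The plate is part of the head and roofs the last 55 mm of channel before the stop, 22 mm above the bed; a drill bush stands 6 mm higher. A homed blank reaches under it and its rear 35 mm stays in view. Home: the blank's end touches the stop plate, its origin 45 mm uphill of the plate's face.
- brake_spring_mount (a point): point on the bed, mid-channel, level with the foot of a brass leaf spring in the +y rail. The spring's crown, 35 mm downhill of this point, rubs the blank's side: from there on a push of a few newtons (2 to 10 N, differing with friction) is needed, highest as the blank's front passes the crown, then steady. That drag is not the stop.
- bolt (a joint): travel of the separator bolt, m: 0 drawn back, 0.030 fully in. It sits on the drill head, slides along +y of the track's axes, stays where left, needs about 3 N. 8 mm rod, axis 9 mm above the bed, 97 mm uphill of the stop face, so 52 mm uphill of a homed blank's origin: 3 mm of room; a blank 3 mm short is in its way. Red knob, 24 mm diameter, 18 mm long: see bolt_side.
- bolt_side (a point): point on the bed's -y side, 115 mm across from mid-channel at the track's origin and 9 mm above the bed: the outer end face of the bolt's knob lies in this line along x (at bolt travel 0; plus the travel along +y), about 97 mm uphill, with the head's setting. Push that end face along +y. Free air round the knob, nothing below it down to the base board; guide block beside it 20 mm high.
- cork_block: brown cork sanding block, 60 x 114 x 31 mm; bystander. Origin: centre of its underside.
- pencil: flat red carpenter's pencil, 14 x 169 x 8 mm, lying on the bench; bystander. Origin: on its underside, about its middle.
- hex_key: black L-shaped hex key, 33 x 98 x 7 mm, lying on the bench; bystander. Origin: middle of its outline, on its underside.
There are look-alikes about, which are no part of the job. Leave any blue or yellow look-alike of the pine_blank alone.

How it is judged:
By the outcome, as a careful person would: the job done as asked, in the order asked, and still so for the second after the job is handed in, with the robot touching nothing.
It also fails if it takes over 72 s, if anything falls off the work surface, if the arm or the gripper's body presses on something with over 40 N, if the wrist force passes 120 N, or if a joint passes its speed limit or range.

## Working session

There is one attempt and no reset: what is moved stays moved. The work goes in short steps, Python scripts to look and compute and a tool call to move; the robot and the scene stay as the last step left them, time stands still between calls to the robot, and variables do not carry over. Pictures are saved under pics/ and viewed, at most 10 in all, crops included, and the job is handed in when it is done.

Besides the shell and the picture viewer there is one more tool, called after "Call:" as name(argument=value, ...) on one line, values as JSON. servo_tool: Moves the arm, as the interface text tells. Shifts and turns lie within -1 to 1; 1 stands for 15 cm of shift or 45 degrees of turn. Its arguments: {"type":"object","properties":{"steps":{"type":"array"},"claw":{"type":"number"},"newtons":{"type":"number"}},"required":["steps"]}

```bash
mkdir -p pics; ls; cat > h.py <<'E'
from cell import *
import numpy as np, cv2
def ray(cam,px):
    m=camera_model(cam);R=np.array(m["R"]);t=np.array(m["t"])
    d=R.T@np.array([(px[0]-m["cx"])/m["fx"],(px[1]-m["cy"])/m["fy"],1]);return -R.T@t,d
def atz(cam,px,z):
    o,d=ray(cam,px);return o+d*(z-o[2])/d[2]
def proj(cam,X):
    m=camera_model(cam);c=np.array(m["R"])@np.array(X)+np.array(m["t"]);return np.array([m["fx"]*c[0]/c[2]+m["cx"],m["fy"]*c[1]/c[2]+m["cy"]])
def snap(cam,name):
    f=grab_frame(cam);cv2.imwrite("pics/"+name,cv2.cvtColor(f,cv2.COLOR_RGB2BGR));return f
E
python3 - <<'E'
from h import *
np.set_printoptions(precision=4,suppress=True)
for c in ["top","scene"]:
    f=snap(c,c+"1.png")
    for n in ["pine_blank","chute","loading_point","head_track","bush_plate_level","brake_spring_mount","bolt_side","bolt","cork_block"]:
        print(c,n,[(np.round(r["point"],1).tolist(),round(r["conf"],2)) for r in mark_of(n,c)[:4]])
print(get_obs())
E
```

```text
pics
top pine_blank [([184.4, 297.8], 0.84), ([345.3, 275.3], 0.84), ([232.6, 285.7], 0.81), ([189.3, 252.6], 0.57)]
top chute [([331.8, 201.4], 0.65), ([325.8, 207.7], 0.63)]
top loading_point [([283.3, 209.8], 0.93)]
top head_track [([362.0, 197.0], 0.66)]
top bush_plate_level [([364.4, 196.9], 0.57)]
top brake_spring_mount [([330.3, 201.0], 0.66)]
top bolt_side []Traceback (most recent call last):
  File "<stdin>", line 6, in <module>
ValueError: it knows: bolt_side, brake_spring_mount, bush_plate_level, chute, cork_block, head_track, hex_key, loading_point, pencil, pine_blank
```

View pics/top1.png

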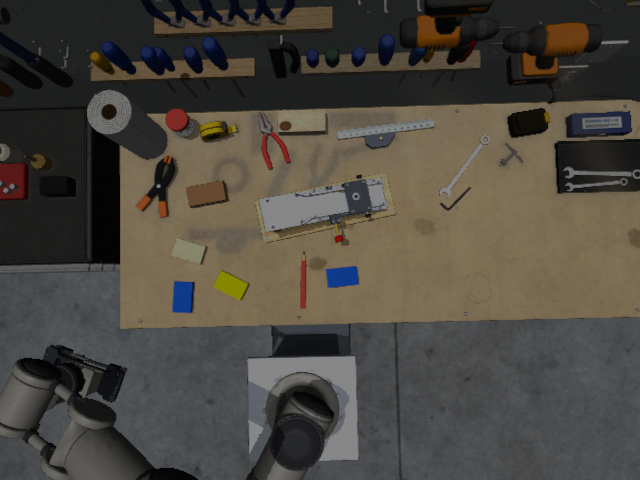

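The top view shows four blank-like blocks: blue (183,297), blue (342,276), yellow (232,286) and pale pine (189,251). A larger pine piece with a dark hole lies at (302,122). The description fits the plain pale one at (189,251). The chute slopes down to the right, with its upper end at (265,213) and the head at (357,197). The red knob is at (339,238), on the near side.

```bash
python3 - <<'E'
from h import *
np.set_printoptions(precision=4,suppress=True)
f=snap("scene","scene1.png")
for n in ["pine_blank","chute","loading_point","head_track","bush_plate_level","brake_spring_mount","bolt_side"]:
    print(n,[(np.round(r["point"],1).tolist(),round(r["conf"],2)) for r in mark_of(n,"scene")[:5]])
t=cv2.cvtColor(grab_frame("top"),cv2.COLOR_RGB2BGR)
cv2.imwrite("pics/c1.png",cv2.resize(t[160:320,160:400],None,fx=3.3,fy=3.3,interpolation=cv2.INTER_CUBIC))
for n,p,z in [("pine",(189.3,252.6),0),("load",(283.3,209.8),.123),("track",(362,197),.07),("spring",(330.3,201),.095),("chute",(329,204.5),0),("knob",(339,240),.09)]:
    print(n,atz("top",p,z))
print(camera_model("top"));o=get_obs();print(o["ee_pos"],o["ee_rot"],o["force"],o["width"],o["clock"])
E
```

```text
pine_blank [([254.6, 228.0], 0.84), ([235.4, 245.3], 0.7), ([299.7, 301.2], 0.64), ([211.1, 230.8], 0.57), ([332.7, 214.2], 0.15)]
chute [([359.8, 271.1], 0.85)]
loading_point [([331.2, 211.7], 0.72)]
head_track [([394.4, 261.7], 0.82), ([330.1, 211.8], 0.69)]
bush_plate_level [([395.2, 249.9], 0.89)]
brake_spring_mount [([364.9, 241.6], 0.55), ([394.7, 260.5], 0.37)]
bolt_side []
pine [0.4632 0.3213 0.    ]
load [0.5695 0.0283 0.123 ]
track [ 0.606  -0.1923  0.07  ]
spring [ 0.5938 -0.1015  0.095 ]
chute [ 0.5958 -0.0987  0.    ]
knob [ 0.4842 -0.1229  0.09  ]
{'fx': 509.7279307502859, 'fy': 509.7279307502859, 'cx': 316.79445550893973, 'cy': 237.28282783347024, 'R': array([[-0.0256, -0.9995, -0.0165],
       [-0.9979,  0.0265, -0.0584],
       [ 0.0588,  0.015 , -0.9982]]), 't': array([-0.047 ,  0.4993,  1.4871])}
[0.1794 0.4934 0.2126] [0.1735 0.9848 0.0001 0.    ] [0.3371 0.3488 0.43  ] 1.0021489187871933 0.85
```

View pics/scene1.png

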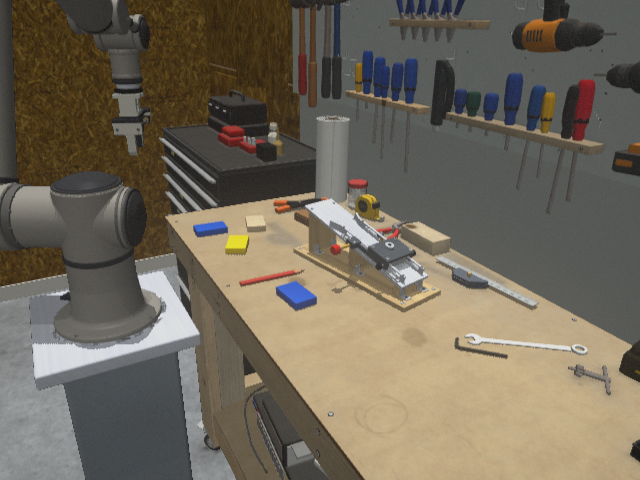

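View pics/c1.png

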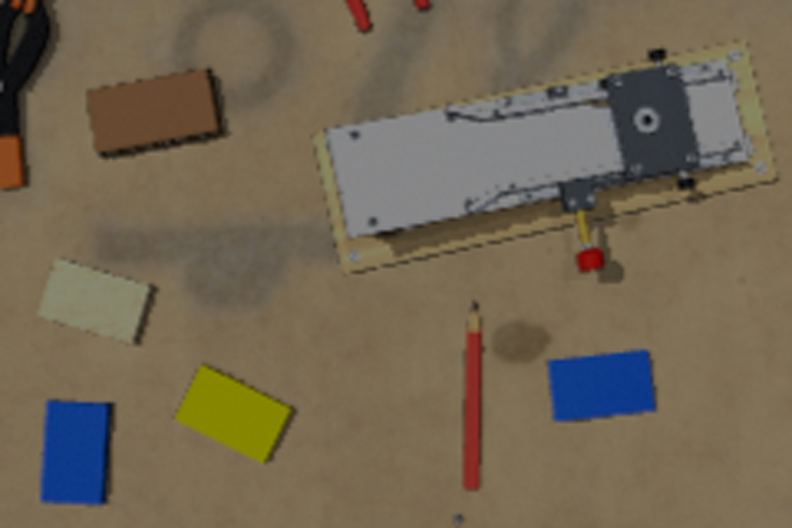

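The crop confirms it. The blank at crop (95,300) is pale, plain and about 90 x 55, and the others are blue or yellow, so I choose the piece at top pixel (189,252). The scene view agrees: pale blank at (255,223), chute at (360,255). Next I fit the chute pose and get the blank's heading.

```bash
cat > fit.py <<'E'
from h import *
from scipy.optimize import least_squares
c15,s15=np.cos(np.pi/12),np.sin(np.pi/12)
def bed(p,s,y=0,h=0):
    x,yy,th,x0=p[:4];u=np.array([np.cos(th),np.sin(th),0]);v=np.array([-np.sin(th),np.cos(th),0]);z=np.array([0,0,1])
    return np.array([x,yy,0])+(x0+s*c15+h*s15)*u+y*v+(.138-s*s15+h*c15)*z
def board(p,a,b):
    x,yy,th=p[:3];return np.array([x+a*np.cos(th)-b*np.sin(th),yy+a*np.sin(th)+b*np.cos(th),.012])
E
python3 - <<'E'
from fit import *
np.set_printoptions(precision=4,suppress=True)
cr=lambda x,y:(160+x/3.3-.35,160+y/3.3-.35)
obs=[]
for px,a,b in [((316,133),-.2,.065),((347,272),-.2,-.065),((776,180),.2,-.065),((746,42),.2,.065)]:
    obs.append(("top",cr(*px),lambda p,a=a,b=b:board(p,a,b)))
for px,s,b in [((326,131),0,.046),((349,237),0,-.046)]:
    obs.append(("top",cr(*px),lambda p,s=s,b=b:bed(p,s,b)))
for cam,l,t,b,s in [("top",(283.3,209.8),(362,197),(364.4,196.9),(330.3,201)),("scene",(331.2,211.7),(394.4,261.7),(395.2,249.9),(364.9,241.6))]:
    obs+= [(cam,l,lambda p:bed(p,.056)),(cam,t,lambda p:bed(p,p[4])),(cam,b,lambda p:bed(p,p[4],0,.03)),(cam,s,lambda p:bed(p,p[5]))]
R=lambda p:np.concatenate([proj(c,f(p))-np.array(x) for c,x,f in obs])
r=least_squares(R,[.58,-.1,-1.4,-.174,.28,.18],loss="soft_l1")
p=r.x;print(p,np.degrees(p[2]));print(R(p).reshape(-1,2))
np.save("p.npy",p)
print("load",bed(p,.056),"track",bed(p,p[4]),"knob",bed(p,p[4]-.097,-.115,.009))
t=grab_frame("top");hsv=cv2.cvtColor(t,cv2.COLOR_RGB2HSV)
roi=t[232:272,165:212].astype(int);m=((roi[...,0]-roi[...,2])<60)&(roi.sum(2)>430)
print(roi[20,22],roi[2,2])
m=cv2.morphologyEx(m.astype(np.uint8),cv2.MORPH_OPEN,np.ones((3,3)))
cn=max(cv2.findContours(m,0,2)[0],key=cv2.contourArea);b=cv2.boxPoints(cv2.minAreaRect(cn))+[165,232]
print(b,np.array([atz("top",q,.018) for q in b]))
E
```

```text
[ 0.5874 -0.0866 -1.3875 -0.1731  0.2863  0.1923] -79.49718956809338
[[-0.8444 -0.3113]
 [-1.4354  0.3547]
 [ 1.1431  0.0378]
 [ 0.7314 -0.8303]
 [ 0.7834 -1.0949]
 [ 0.6252 -0.2057]
 [-0.7423  1.3595]
 [-1.554   0.234 ]
 [-0.527  -1.6594]
 [-0.8713  1.7795]
 [-0.2461  1.6083]
 [-1.7567  2.2656]
 [ 0.8     3.9088]
 [ 0.9844  0.3921]]
load [0.5657 0.0304 0.1235] track [ 0.6063 -0.1883  0.0639] knob [ 0.4765 -0.1194  0.0977]
[134 134 106] [128 112  86]Traceback (most recent call last):
  File "<stdin>", line 20, in <module>
ValueError: max() iterable argument is empty
```

Call:
servo_tool(steps=[[[0.19, -0.115, 0, -0.19], [0.19, -0.115, 0, -0.19], [0.19, -0.115, 0, -0.19], [0.19, -0.115, 0, -0.19], [0.19, -0.115, 0, -0.19]]], claw=0)

```text
clock: 1.4
ee_pos: [0.3229, 0.4064, 0.2126]
ee_rot: [0.523, 0.852, 0.0, 0.0]
force: [0.2, 0.3, -0.1]
width: 1.001
grip_force: 0.0
```

Call:
servo_tool(steps=[[[0.19, -0.115, 0, -0.19], [0.19, -0.115, 0, -0.19], [0.19, -0.115, 0, -0.19], [0.19, -0.115, 0, -0.19], [0.19, -0.115, 0, -0.19]]])

```text
clock: 1.9
ee_pos: [0.4655, 0.3201, 0.2126]
ee_rot: [0.798, 0.603, 0.0, 0.0]
force: [1.3, 0.9, -0.2]
width: 1.002
grip_force: 0.0
```

```bash
python3 - <<'E'
from h import *
np.set_printoptions(precision=4,suppress=True)
o=get_obs();print(o["ee_pos"],o["ee_rot"],o["clock"],o["force"])
f=snap("wrist","w1.png");ms=mark_of("pine_blank","wrist")
for r in ms[:4]: print(r,atz("wrist",r["point"],0))
E
```

```text
[0.4655 0.3201 0.2126] [0.7978 0.6029 0.     0.    ] 1.9 [ 1.2607  0.8596 -0.204 ]
{'point': [251.0, 344.5], 'conf': 0.7} [0.3682 0.2053 0.    ]
{'point': [171.0, 218.4], 'conf': 0.63} [0.3374 0.3447 0.    ]
{'point': [317.6, 195.5], 'conf': 0.59} [0.4709 0.3284 0.    ]
```

View pics/w1.png

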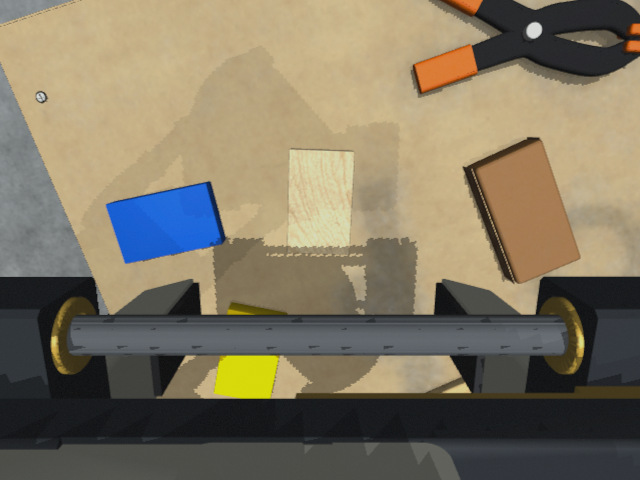

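The wrist view shows the pale blank at (320,198), with corners near (290,149), (354,151), (351,247) and (288,247). It is clear of the blue (165,222), yellow (248,380) and cork (522,210) blocks.

```bash
python3 - <<'E'
from h import *
np.set_printoptions(precision=4,suppress=True)
im=cv2.cvtColor(cv2.imread("pics/w1.png"),cv2.COLOR_BGR2RGB).astype(int)
for y in range(236,264,2): print(y,im[y,320],end=" ")
for x in range(280,298,2): print(x,im[200,x],end=" ")
Q=np.array([atz("wrist",q,.018) for q in [(290,149.5),(354,151),(351.5,247),(288,246)]])
print(Q);print(np.linalg.norm(Q-np.roll(Q,-1,0),axis=1),Q.mean(0))
for i in range(4): d=Q[(i+1)%4]-Q[i];print(np.degrees(np.arctan2(d[1],d[0])))
E
```

```text
236 [215 215 170] 238 [216 217 177] 240 [216 215 171] 242 [216 212 165] 244 [216 212 171] 246 [189 185 148] 248 [152 140 110] 250 [146 133 104] 252 [148 135 108] 254 [198 177 133] 256 [129 116  89] 258 [130 116  88] 260 [130 116  89] 262 [130 116  89] 280 [186 166 126] 282 [187 166 125] 284 [187 166 127] 286 [188 168 128] 288 [191 173 137] 290 [216 205 163] 292 [216 203 161] 294 [215 196 152] 296 [216 198 156] [[0.4601 0.3741 0.018 ]
 [0.5109 0.3584 0.018 ]
 [0.4879 0.2791 0.018 ]
 [0.4345 0.2952 0.018 ]]
[0.0532 0.0826 0.0558 0.083 ] [0.4733 0.3267 0.018 ]
-17.18629085124158
-106.18435422190495
163.20217545324186
72.02523297323461
```

Call:
servo_tool(steps=[[[0.045, 0.027, -0.3, -0.024], [0, 0, -0.3, 0], [0, 0, -0.3, 0], [0, 0, -0.3, 0], [0, 0, -0.1, 0]]])

```text
clock: 2.5
ee_pos: [0.4677, 0.3239, 0.013]
ee_rot: [0.801, 0.599, -0.004, -0.001]
force: [-0.2, -0.3, -0.3]
width: 1.0
grip_force: 0.0
```

Call:
servo_tool(steps=[[[0, 0, -0.05, 0], [0, 0, 0, 0]]])

```text
clock: 2.7
ee_pos: [0.4706, 0.3252, 0.0096]
ee_rot: [0.801, 0.598, -0.001, -0.0]
force: [0.8, -0.2, 0.2]
width: 0.997
grip_force: 0.0
```

Call:
servo_tool(steps=[[[0, 0, 0, 0], [0, 0, 0, 0], [0, 0, 0, 0], [0, 0, 0, 0], [0, 0, 0, 0]]], claw=1, newtons=10)

```text
clock: 3.2
ee_pos: [0.4713, 0.325, 0.0105]
ee_rot: [0.802, 0.598, 0.0, 0.0]
force: [-0.5, 0.3, -0.1]
width: 0.611
grip_force: 0.0
```

Call:
servo_tool(steps=[[[0, 0, 0, 0], [0, 0, 0, 0], [0, 0, 0, 0]]])

```text
clock: 3.5
ee_pos: [0.4712, 0.3249, 0.01]
ee_rot: [0.802, 0.598, -0.0, 0.0]
force: [-0.2, -0.7, 0.7]
width: 0.354
grip_force: 0.0
```

Call:
servo_tool(steps=[[[0, 0, 0.2, 0], [0, 0, 0.3, 0], [0, 0, 0.3, 0], [0, 0, 0.3, 0], [0, 0, 0.3, 0]]])

```text
clock: 4.0
ee_pos: [0.4708, 0.3248, 0.2219]
ee_rot: [0.802, 0.598, 0.0, 0.0]
force: [0.8, 0.5, -0.1]
width: 0.0
grip_force: 0.0
```

The fingers closed with nothing between them. I'll look before trying again.

```bash
python3 - <<'E'
from h import *
np.set_printoptions(precision=4,suppress=True)
o=get_obs();print(o["ee_pos"],o["ee_rot"],o["width"])
f=snap("wrist","w2.png")
t=cv2.cvtColor(grab_frame("top"),cv2.COLOR_RGB2BGR)
s=cv2.cvtColor(grab_frame("scene"),cv2.COLOR_RGB2BGR)
a=cv2.resize(cv2.imread("pics/w2.png"),(400,300));b=cv2.resize(s[170:290,160:320],(400,300));c=cv2.resize(t[200:320,140:300],(400,300))
cv2.imwrite("pics/m2.png",np.vstack([np.hstack([a,b]),np.hstack([c,c*0])]))
print(camera_model("wrist"))
print(proj("wrist",o["ee_pos"]))
E
```

```text
[0.4708 0.3248 0.2219] [0.8016 0.5979 0.     0.    ] 5.032361177220611e-06
{'fx': 431.1074768537237, 'fy': 431.1074768537237, 'cx': 317.0939698520093, 'cy': 241.29575200686173, 'R': array([[ 0.9587, -0.2845,  0.0033],
       [-0.2768, -0.93  ,  0.2419],
       [-0.0657, -0.2328, -0.9703]]), 't': array([-0.3614,  0.4011,  0.5063])}
[313.157 293.772]
```

View pics/m2.png

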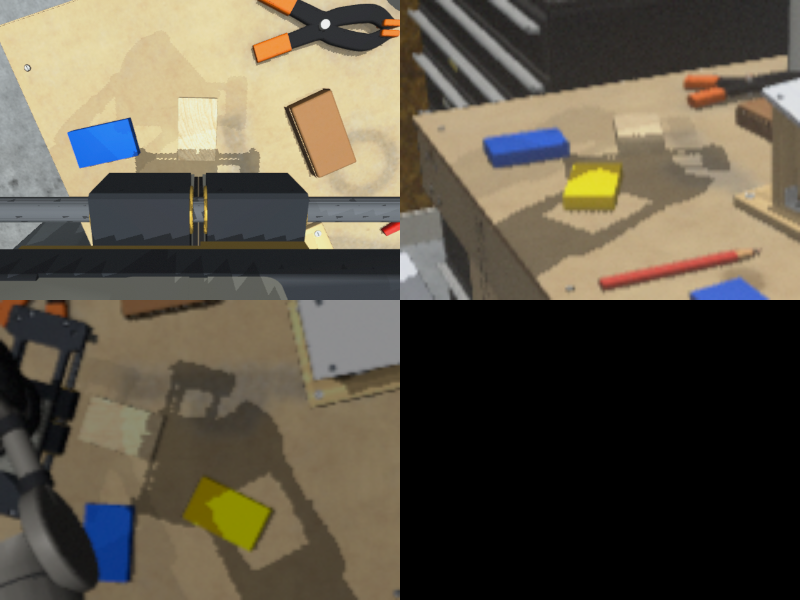

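The blank still lies where it was: wrist inset (197,128), top inset (118,428). The gripper passed it without touching. I'll open, go down most of the way and look close up.

Call:
servo_tool(steps=[[[0, 0, -0.3, 0], [0, 0, -0.3, 0], [0, 0, -0.3, 0], [0, 0, -0.2, 0], [0, 0, 0, 0]]], claw=0)

```text
clock: 4.65
ee_pos: [0.4672, 0.3229, 0.0493]
ee_rot: [0.802, 0.598, -0.006, -0.001]
force: [-0.1, 0.3, -0.2]
width: 0.394
grip_force: 0.0
```

Call:
servo_tool(steps=[[[0, 0, 0, 0], [0, 0, 0, 0], [0, 0, 0, 0], [0, 0, 0, 0], [0, 0, 0, 0]]])

```text
clock: 5.15
ee_pos: [0.4716, 0.3252, 0.056]
ee_rot: [0.802, 0.598, 0.001, 0.0]
force: [-0.1, -0.6, 0.1]
width: 0.83
grip_force: 0.0
```

```bash
python3 - <<'E'
from h import *
np.set_printoptions(precision=4,suppress=True)
o=get_obs();print(o["ee_pos"],o["ee_rot"],o["width"],o["clock"])
f=snap("wrist","w3.png")
s=cv2.cvtColor(grab_frame("scene"),cv2.COLOR_RGB2BGR)
a=cv2.resize(cv2.imread("pics/w3.png"),(400,300));b=cv2.resize(s[120:270,160:360],(400,300),interpolation=cv2.INTER_CUBIC)
cv2.imwrite("pics/m3.png",np.hstack([a,b]))
print([(r["point"],r["conf"],atz("wrist",r["point"],0)) for r in mark_of("pine_blank","wrist")[:3]])
print([(r["point"],r["conf"]) for r in mark_of("pine_blank","scene")[:5]])
print(proj("wrist",o["ee_pos"]),proj("scene",o["ee_pos"]), proj("scene",[.4725,.3237,0]))
E
```

```text
[0.4716 0.3252 0.056 ] [0.8016 0.5979 0.0008 0.0002] 0.8299342386971255 5.15
[([71.0, 286.9], 0.98, array([0.3344, 0.3466, 0.    ])), ([308.0, 252.0], 0.95, array([0.4672, 0.3283, 0.    ]))]
[([234.5, 245.9], 0.91), ([298.4, 297.0], 0.76), ([211.2, 233.2], 0.56), ([253.9, 224.9], 0.55)]
[317.12 292.01] [254.361 208.635] [255.5214 225.9593]
```

View pics/m3.png

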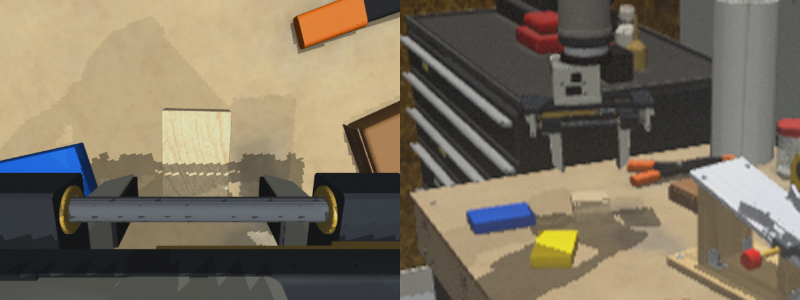

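The wrist view shows the blank properly between the fingers, at (196,150). In the scene inset the fingertips, at (557,168) and (622,168), look about 20 mm higher than the reported pose says, so they must have closed above the blank. I'll go down and feel for the bench.

Call:
servo_tool(steps=[[[0, 0, -0.1, 0], [0, 0, -0.1, 0], [0, 0, -0.1, 0], [0, 0, 0, 0], [0, 0, 0, 0]]])

```text
clock: 5.85
ee_pos: [0.4712, 0.325, 0.0102]
ee_rot: [0.802, 0.598, -0.0, -0.0]
force: [-0.2, 0.5, -0.3]
width: 0.999
grip_force: 0.0
```

Call:
servo_tool(steps=[[[0, 0, -0.013, 0], [0, 0, -0.013, 0], [0, 0, -0.013, 0], [0, 0, 0, 0]]])

```text
clock: 6.25
ee_pos: [0.4711, 0.3249, 0.0042]
ee_rot: [0.802, 0.598, -0.0, 0.0]
force: [-1.0, 0.4, -0.2]
width: 0.997
grip_force: 0.0
```

```bash
python3 - <<'E'
from h import *
np.set_printoptions(precision=4,suppress=True)
o=get_obs();print(o["ee_pos"],o["ee_rot"],o["width"],o["clock"],o["force"])
f=grab_frame("wrist")[:,:,::-1]
s=grab_frame("scene")[:,:,::-1]
b=cv2.resize(s[180:255,210:310],(400,300),interpolation=cv2.INTER_CUBIC)
cv2.imwrite("pics/m4.png",np.hstack([cv2.resize(f,(400,300)),b]))
for dz in (-.008,.011,0): 
  R=np.array(o["ee_pos"])-[0,0,0]; print(proj("scene",R+[0,0,dz]))
E
```

```text
[0.4711 0.3249 0.0042] [ 0.8016  0.5979 -0.      0.    ] 0.9971893359103505 6.25 [-0.9953  0.3729 -0.2072]
[254.9912 227.0657]
[254.7592 221.2857]
[254.8938 224.6388]
```

View pics/m4.png

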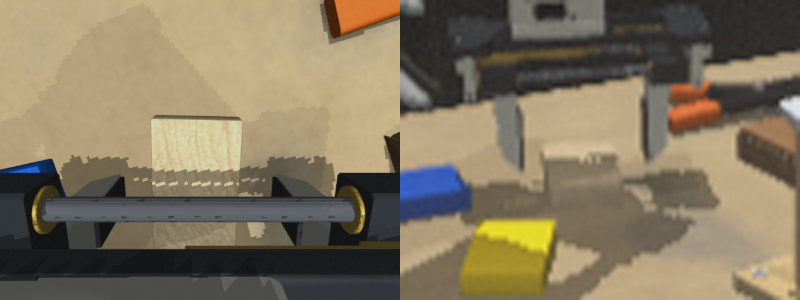

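The fingers straddle the blank. Their tips are at about px (240,223) and (272,220), roughly 15 mm above where the readout puts them, and there's no contact force. I'll continue down by feel.

Call:
servo_tool(steps=[[[0, 0, -0.013, 0], [0, 0, -0.013, 0], [0, 0, 0, 0]]])

```text
clock: 6.65
ee_pos: [0.4709, 0.3248, -0.0001]
ee_rot: [0.802, 0.598, -0.0, -0.0]
force: [-0.0, 0.8, 0.3]
width: 0.998
grip_force: 0.0
```

Call:
servo_tool(steps=[[[0, 0, -0.013, 0], [0, 0, -0.013, 0], [0, 0, 0, 0]]])

```text
clock: 6.95
ee_pos: [0.471, 0.3248, -0.004]
ee_rot: [0.802, 0.598, -0.0, 0.0]
force: [-0.4, -0.3, -0.9]
width: 1.002
grip_force: 0.0
```

Call:
servo_tool(steps=[[[0, 0, -0.01, 0], [0, 0, 0, 0]]])

```text
clock: 7.15
ee_pos: [0.4711, 0.3249, -0.0053]
ee_rot: [0.802, 0.598, -0.0, 0.0]
force: [-0.1, -0.3, 0.2]
width: 1.002
grip_force: 0.0
```

Call:
servo_tool(steps=[[[0, 0, -0.01, 0], [0, 0, -0.01, 0], [0, 0, 0, 0]]])

```text
clock: 7.45
ee_pos: [0.471, 0.3249, -0.0084]
ee_rot: [0.802, 0.598, -0.0, 0.0]
force: [-0.0, 0.2, -0.3]
width: 1.003
grip_force: 0.0
```

Call:
servo_tool(steps=[[[0, 0, -0.007, 0], [0, 0, -0.007, 0], [0, 0, 0, 0]]])

```text
clock: 7.75
ee_pos: [0.4711, 0.3249, -0.0104]
ee_rot: [0.802, 0.598, -0.0, 0.0]
force: [0.0, 0.1, 0.1]
width: 1.0
grip_force: 0.0
```

Call:
servo_tool(steps=[[[0, 0, -0.007, 0], [0, 0, -0.007, 0], [0, 0, 0, 0]]])

```text
clock: 8.05
ee_pos: [0.4711, 0.3249, -0.0125]
ee_rot: [0.802, 0.598, -0.0, 0.0]
force: [0.3, 0.1, 0.7]
width: 1.001
grip_force: 0.0
```

Call:
servo_tool(steps=[[[0, 0, -0.007, 0], [0, 0, -0.007, 0], [0, 0, 0, 0]]])

```text
clock: 8.35
ee_pos: [0.4712, 0.325, -0.0139]
ee_rot: [0.802, 0.598, 0.0, 0.0]
force: [-1.1, -0.7, 5.0]
width: 0.997
grip_force: 2.4
```

Call:
servo_tool(steps=[[[0, 0, -0.007, 0], [0, 0, -0.007, 0], [0, 0, 0, 0]]])

```text
clock: 8.65
ee_pos: [0.4713, 0.325, -0.0141]
ee_rot: [0.802, 0.598, 0.0, 0.0]
force: [-5.4, -2.8, 21.1]
width: 0.995
grip_force: 10.6
```

Call:
servo_tool(steps=[[[0, 0, -0.007, 0], [0, 0, -0.007, 0], [0, 0, 0, 0]]])

```text
clock: 8.95
ee_pos: [0.4714, 0.3251, -0.0142]
ee_rot: [0.802, 0.598, 0.001, 0.0]
force: [-9.4, -6.8, 37.5]
width: 1.002
grip_force: 18.9
```

Bench contact comes at a reported z of −0.0138 where it should be +0.008. So the readout is 22 mm low, and the tip height is ee_z + 0.0138. I'll back off to 1.5 mm above the bench and grip.

Call:
servo_tool(steps=[[[0, 0, 0.043, 0], [0, 0, 0, 0]]])

```text
clock: 9.15
ee_pos: [0.4718, 0.3253, -0.0111]
ee_rot: [0.802, 0.598, 0.001, 0.0]
force: [-0.2, -0.5, -0.6]
width: 1.003
grip_force: 0.0
```

Call:
servo_tool(steps=[[[0, 0, 0, 0], [0, 0, 0, 0], [0, 0, 0, 0], [0, 0, 0, 0], [0, 0, 0, 0]]], claw=1, newtons=6)

```text
clock: 9.65
ee_pos: [0.471, 0.3249, -0.0125]
ee_rot: [0.802, 0.598, -0.0, -0.0]
force: [-0.2, -0.6, -0.1]
width: 0.616
grip_force: 0.1
```

Call:
servo_tool(steps=[[[0, 0, 0, 0], [0, 0, 0, 0], [0, 0, 0, 0]]])

```text
clock: 9.95
ee_pos: [0.4711, 0.325, -0.0122]
ee_rot: [0.802, 0.598, -0.0, 0.0]
force: [0.2, 0.2, -0.1]
width: 0.602
grip_force: 6.0
```

Gripped at 55 mm. Now I lift and carry it over the upper end of the chute.

Call:
servo_tool(steps=[[[0, 0, 0.1, 0], [0, 0, 0.3, 0], [0, 0, 0.3, 0], [0, 0, 0.3, 0], [0, 0, 0.3, 0]]])

```text
clock: 10.45
ee_pos: [0.4708, 0.3248, 0.1847]
ee_rot: [0.802, 0.598, -0.0, 0.0]
force: [1.7, 0.5, -1.2]
width: 0.593
grip_force: 6.0
```

Call:
servo_tool(steps=[[[0.08, -0.25, 0, 0.075], [0.08, -0.25, 0, 0.075], [0.08, -0.25, 0, 0.075], [0.08, -0.25, 0, 0.075]]])

```text
clock: 10.85
ee_pos: [0.5193, 0.1736, 0.1831]
ee_rot: [0.725, 0.689, 0.0, 0.0]
force: [0.5, 0.1, -0.5]
width: 0.599
grip_force: 6.0
```

Call:
servo_tool(steps=[[[0.08, -0.25, 0, 0.075], [0.08, -0.25, 0, 0.075], [0.08, -0.25, 0, 0.075], [0.08, -0.25, 0, 0.075], [0, 0, 0, 0]]])

```text
clock: 11.35
ee_pos: [0.5683, 0.0205, 0.1827]
ee_rot: [0.641, 0.767, -0.0, 0.001]
force: [0.2, 0.7, -0.3]
width: 0.6
grip_force: 6.0
```

```bash
python3 - <<'E'
from fit import *
np.set_printoptions(precision=4,suppress=True)
p=np.load("p.npy")
o=get_obs();print(o["ee_pos"],o["ee_rot"],o["width"],o["clock"],o["force"])
w=grab_frame("wrist")[:,:,::-1].copy();s=grab_frame("scene")[:,:,::-1].copy();t=grab_frame("top")[:,:,::-1].copy()
for n,i in (("w5",w),("s5",s),("t5",t)): cv2.imwrite(f"pics/{n}.png",i)
for c in ("wrist","top","scene"):
  for n in ["loading_point","pine_blank","brake_spring_mount","head_track","bush_plate_level"]:
    print(c,n,[(np.round(r["point"],1).tolist(),round(r["conf"],2)) for r in mark_of(n,c)[:5]])
E
python3 - <<'E'
import cv2,numpy as np
w,s,t=[cv2.imread(f"pics/{n}5.png") for n in "wst"]
a=cv2.resize(w,(400,300));b=cv2.resize(s[160:310,280:480],(400,300),interpolation=2);c=cv2.resize(t[160:265,250:390],(400,300),interpolation=2)
x=w[:300,170:570] if 0 else cv2.resize(t[160:265,210:350],(400,300),interpolation=2)
cv2.imwrite("pics/m5.png",np.vstack([np.hstack([a,b]),np.hstack([c,x])]))
E
```

```text
[0.5683 0.0205 0.1827] [ 0.6412  0.7674 -0.0003  0.0008] 0.6002797899406789 11.35 [ 0.2087  0.6574 -0.3262]
wrist loading_point []
wrist pine_blank [([315.4, 300.3], 0.75)]
wrist brake_spring_mount []
wrist head_track []
wrist bush_plate_level []
top loading_point [([322.1, 205.5], 0.73)]
top pine_blank [([343.4, 274.7], 0.88), ([229.6, 288.4], 0.79), ([183.7, 295.2], 0.7)]
top brake_spring_mount [([331.6, 199.9], 0.71)]
top head_track [([361.4, 197.6], 0.75)]
top bush_plate_level [([366.1, 194.9], 0.8)]
scene loading_point [([332.3, 212.6], 0.61)]
scene pine_blank [([212.9, 232.4], 0.86), ([296.0, 297.8], 0.86), ([239.2, 246.9], 0.76), ([333.5, 188.3], 0.57)]
scene brake_spring_mount [([367.1, 242.6], 0.75)]
scene head_track [([395.4, 260.9], 0.82)]
scene bush_plate_level [([393.5, 251.1], 0.61)]
```

View pics/m5.png

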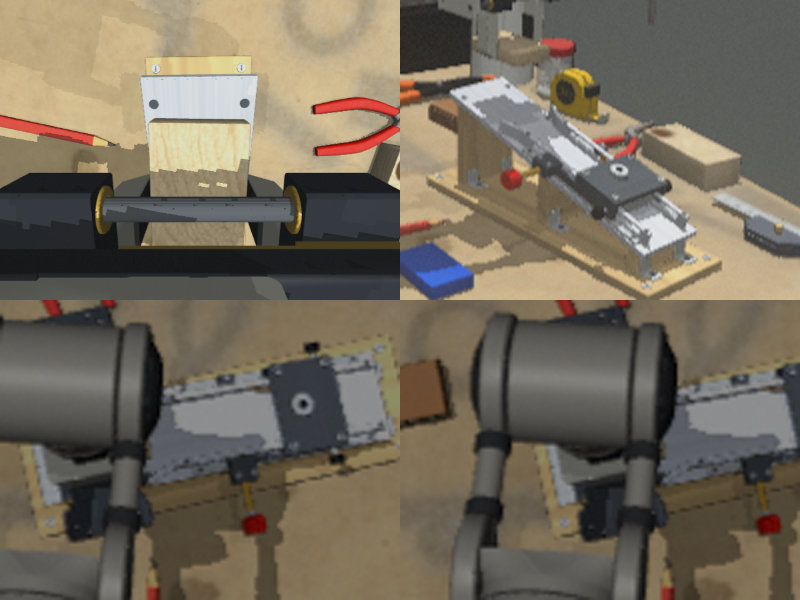

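The wrist inset shows the blank centred across the bed and parallel to it: bed edges at x=141..257 and blank at 150..250. The bed's upper edge is at row 76. The lower insets show the head and bolt undisturbed. I'll measure the distance along the chute from the wrist picture.

```bash
python3 - <<'E'
from fit import *
np.set_printoptions(precision=4,suppress=True)
p=np.load("p.npy")
o=get_obs();print(o["ee_pos"],camera_model("wrist")["t"])
for dz in (0,-.022):
  L,R=atz("wrist",(225.6,121.6),.138+dz),atz("wrist",(411,120),.138+dz);d=R-L
  mid=(L+R)/2
  print(L,R,np.linalg.norm(d),np.degrees(np.arctan2(d[1],d[0])),"mid",mid)
  # blank rear top edge, corners
  zb=o["ee_pos"][2]+.0122+.018+(.022+dz)-.0 if False else o["ee_pos"][2]+.0122+.018+dz
  A,B=atz("wrist",(152*1.6,122*1.6),zb),atz("wrist",(246*1.6,122*1.6),zb)
  print(" blank rear",A,B,np.linalg.norm(A-B),"dist bed end->blank rear",np.linalg.norm(((A+B)/2-mid)[:2]))
print("fit upper mid",bed(p,0),"load",bed(p,.056))
E
```

```text
[0.5672 0.0249 0.1828] [-0.5621 -0.0999  0.3412]
[0.5109 0.0862 0.138 ] [0.5989 0.1032 0.138 ] 0.0896795679675679 10.941183827684544 mid [0.5549 0.0947 0.138 ]
 blank rear [0.5352 0.0652 0.213 ] [0.5839 0.0742 0.213 ] 0.04955196449615217 dist bed end->blank rear 0.025424018433760933
[0.5063 0.0859 0.116 ] [0.6033 0.1046 0.116 ] 0.09879441459548034 10.941183827684547 mid [0.5548 0.0952 0.116 ]
 blank rear [0.532  0.0614 0.191 ] [0.5883 0.0718 0.191 ] 0.05726103158235986 dist bed end->blank rear 0.029097828928225492
fit upper mid [0.5559 0.0836 0.138 ] load [0.5657 0.0304 0.1235]
```

Call:
servo_tool(steps=[[[-0.005, 0.026, -0.1, 0], [0, 0, -0.1, 0], [0, 0, -0.1, 0], [0, 0, -0.04, 0], [0, 0, 0, 0]]])

```text
clock: 12.75
ee_pos: [0.566, 0.0288, 0.1311]
ee_rot: [0.64, 0.768, -0.0, -0.001]
force: [0.6, -0.3, -0.3]
width: 0.599
grip_force: 6.0
```

Call:
servo_tool(steps=[[[0, 0, -0.014, 0], [0, 0, -0.014, 0], [0, 0, 0, 0]]], newtons=3)

```text
clock: 13.05
ee_pos: [0.5666, 0.0288, 0.1279]
ee_rot: [0.64, 0.768, 0.0, 0.0]
force: [-0.4, -0.4, -1.2]
width: 0.596
grip_force: 3.0
```

Call:
servo_tool(steps=[[[0, 0, -0.014, 0], [0, 0, -0.014, 0], [0, 0, 0, 0]]])

```text
clock: 13.35
ee_pos: [0.5662, 0.0289, 0.1232]
ee_rot: [0.64, 0.768, -0.0, -0.0]
force: [-0.0, -0.0, -1.3]
width: 0.602
grip_force: 3.0
```

Call:
servo_tool(steps=[[[0, 0, -0.014, 0], [0, 0, 0, 0]]])

```text
clock: 13.55
ee_pos: [0.5663, 0.0288, 0.1211]
ee_rot: [0.64, 0.768, -0.0, -0.0]
force: [-0.6, -0.9, -0.1]
width: 0.606
grip_force: 3.0
```

Call:
servo_tool(steps=[[[0, 0, -0.014, 0], [0, 0, -0.014, 0], [0, 0, 0, 0]]])

```text
clock: 13.85
ee_pos: [0.5663, 0.0289, 0.1168]
ee_rot: [0.64, 0.768, -0.0, -0.0]
force: [-1.0, 0.4, 0.0]
width: 0.602
grip_force: 3.0
```

Call:
servo_tool(steps=[[[0, 0, -0.01, 0], [0, 0, 0, 0]]])

```text
clock: 14.05
ee_pos: [0.5664, 0.0288, 0.1155]
ee_rot: [0.64, 0.768, -0.0, -0.0]
force: [0.5, -0.4, 0.2]
width: 0.601
grip_force: 3.0
```

Call:
servo_tool(steps=[[[0, 0, -0.01, 0], [0, 0, 0, 0]]])

```text
clock: 14.25
ee_pos: [0.5663, 0.0289, 0.114]
ee_rot: [0.64, 0.768, -0.0, -0.0]
force: [-0.4, -0.0, -0.0]
width: 0.597
grip_force: 3.0
```

Call:
servo_tool(steps=[[[0, 0, -0.008, 0], [0, 0, 0, 0]]])

```text
clock: 14.45
ee_pos: [0.5664, 0.0289, 0.1128]
ee_rot: [0.64, 0.768, 0.0, -0.0]
force: [-0.3, -0.4, -0.4]
width: 0.6
grip_force: 3.0
```

Call:
servo_tool(steps=[[[0, 0, 0, 0], [0, 0, 0, 0], [0, 0, 0, 0], [0, 0, 0, 0]]], claw=0.2)

```text
clock: 14.85
ee_pos: [0.5664, 0.0289, 0.113]
ee_rot: [0.64, 0.768, 0.0, 0.0]
force: [0.2, 0.8, 0.6]
width: 0.798
grip_force: 0.0
```

Call:
servo_tool(steps=[[[0, 0, 0.1, 0], [0, 0, 0.2, 0], [0, 0, 0.2, 0], [0, 0, 0.1, 0], [0, 0, 0, 0]]])

```text
clock: 15.35
ee_pos: [0.5677, 0.0288, 0.2055]
ee_rot: [0.64, 0.769, 0.002, 0.002]
force: [0.4, 0.5, -0.0]
width: 0.801
grip_force: 0.0
```

```bash
python3 - <<'E'
from fit import *
np.set_printoptions(precision=4,suppress=True)
p=np.load("p.npy")
o=get_obs();print(o["ee_pos"],o["ee_rot"],o["width"],o["clock"])
w=grab_frame("wrist")[:,:,::-1].copy();print([(r["point"],r["conf"],atz("wrist",r["point"],.122)) for r in mark_of("pine_blank","wrist")[:3]])
print([(r["point"],r["conf"],atz("wrist",r["point"],.122)) for r in mark_of("loading_point","wrist")[:3]])
s=grab_frame("scene")[:,:,::-1].copy();print([(r["point"],r["conf"]) for r in mark_of("pine_blank","scene")[:5]])
print("exp scene", proj("scene",bed(p,.062)))
cv2.imwrite("pics/w6.png",w)
cv2.imwrite("pics/m6.png",np.hstack([cv2.resize(w,(500,375)),cv2.resize(s[170:320,300:420],(300,375),interpolation=2)]))
E
```

```text
[0.5677 0.0288 0.2055] [0.6398 0.7685 0.0015 0.0021] 0.8006404150019646 15.35
[([311.5, 236.1], 0.85, array([0.5619, 0.0331, 0.122 ]))]
[]
[([331.0, 212.8], 0.88), ([211.0, 234.9], 0.71), ([238.1, 244.2], 0.63), ([297.1, 300.7], 0.6)]
exp scene [332.4043 214.4993]
```

View pics/m6.png

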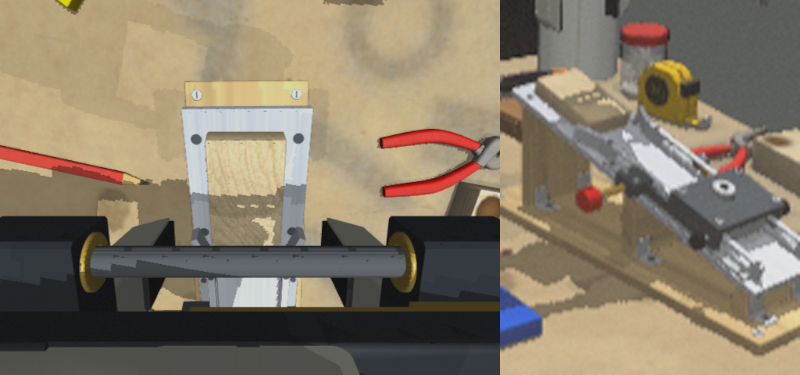

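The blank lies flat on the upper bed at wrist inset (246,185). It is centred between the bed edges (184..312), just behind the flared lead-ins, and the scene inset at (580,95) agrees. Next I close the fingers and go down behind it.

Call:
servo_tool(steps=[[[-0.02, 0.1, 0, 0], [-0.02, 0.1, 0, 0], [-0.02, 0.1, 0, 0], [-0.015, 0.095, 0, 0], [0, 0, 0, 0]]], claw=1, newtons=20)

```text
clock: 16.1
ee_pos: [0.5547, 0.0906, 0.2031]
ee_rot: [0.639, 0.769, 0.0, -0.0]
force: [0.7, -0.3, -0.6]
width: 0.416
grip_force: 0.0
```

Call:
servo_tool(steps=[[[0, 0, 0, 0], [0, 0, 0, 0], [0, 0, 0, 0], [0, 0, 0, 0], [0, 0, 0, 0]]])

```text
clock: 16.6
ee_pos: [0.5552, 0.0877, 0.2029]
ee_rot: [0.64, 0.768, 0.0, 0.0]
force: [-0.5, -0.3, -1.5]
width: 0.013
grip_force: 0.0
```

Call:
servo_tool(steps=[[[0, 0, -0.2, 0], [0, 0, -0.15, 0], [0, 0, -0.1, 0], [0, 0, -0.05, 0], [0, 0, 0, 0]]])

```text
clock: 17.1
ee_pos: [0.5547, 0.0879, 0.1271]
ee_rot: [0.64, 0.768, -0.001, -0.001]
force: [-0.2, -0.7, -0.2]
width: 0.002
grip_force: 0.0
```

Call:
servo_tool(steps=[[[0.012, -0.063, -0.011, 0], [0.012, -0.063, -0.017, 0], [0.012, -0.063, -0.017, 0], [0.012, -0.063, -0.017, 0], [0, 0, 0, 0]]])

```text
clock: 17.6
ee_pos: [0.5626, 0.0486, 0.1184]
ee_rot: [0.641, 0.768, -0.0, 0.0]
force: [0.4, 0.4, 0.6]
width: 0.007
grip_force: 0.0
```

Call:
servo_tool(steps=[[[0.012, -0.063, -0.017, 0], [0.012, -0.063, -0.017, 0], [0.012, -0.063, -0.017, 0], [0.012, -0.063, -0.017, 0], [0, 0, 0, 0]]])

```text
clock: 18.1
ee_pos: [0.5696, 0.0111, 0.1079]
ee_rot: [0.64, 0.768, -0.0, -0.0]
force: [-1.1, 0.6, 0.2]
width: 0.006
grip_force: 0.0
```

```bash
python3 - <<'E'
from fit import *
np.set_printoptions(precision=4,suppress=True)
p=np.load("p.npy")
o=get_obs();e=np.array(o["ee_pos"]);u=np.array([np.cos(p[2]),np.sin(p[2])]);q=e[:2]-p[:2];h=q@u;s=(h-p[3])/c15
print(e,o["force"],"s",s,"lat",q@[-u[1],u[0]],"tip above bed",e[2]+.0138-(.138-s*s15))
s=grab_frame("scene")[:,:,::-1].copy();print([(r["point"],r["conf"]) for r in mark_of("pine_blank","scene")[:5]])
for k in (.06,.1,.12,.14,.16): print(k,proj("scene",bed(p,k)))
cv2.imwrite("pics/m7.png",cv2.resize(s[140:320,300:460],(640,720)[:2] if 0 else (533,600),interpolation=2))
E
```

```text
[0.5696 0.0111 0.1079] [-1.1027  0.5732  0.2395] s 0.07639669691363257 lat 0.0003113152505293686 tip above bed 0.0035105878252890826
[([347.9, 230.7], 0.94), ([234.5, 248.8], 0.91), ([208.4, 235.4], 0.85), ([300.2, 299.8], 0.56)]
0.06 [331.92   214.1016]
0.1 [341.769  222.1893]
0.12 [346.8254 226.3414]
0.14 [351.9729 230.5684]
0.16 [357.214  234.8722]
```

The blank is following. Scene mark (348,231) puts it at about s=0.13 m along the bed.

Call:
servo_tool(steps=[[[0.012, -0.063, -0.013, 0], [0.012, -0.063, -0.017, 0], [0.012, -0.063, -0.017, 0], [0.012, -0.063, -0.017, 0], [0, 0, 0, 0]]])

```text
clock: 18.7
ee_pos: [0.5768, -0.0268, 0.0983]
ee_rot: [0.64, 0.768, -0.0, -0.0]
force: [0.1, -0.5, 1.0]
width: 0.006
grip_force: 0.0
```

Call:
servo_tool(steps=[[[0.006, -0.032, -0.0085, 0], [0.006, -0.032, -0.0085, 0], [0, 0, 0, 0]]])

```text
clock: 19.0
ee_pos: [0.5787, -0.035, 0.0962]
ee_rot: [0.64, 0.768, 0.0, 0.0]
force: [0.4, 0.6, -0.3]
width: 0.007
grip_force: 0.3
```

Call:
servo_tool(steps=[[[0.006, -0.032, -0.0085, 0], [0.006, -0.032, -0.0085, 0], [0, 0, 0, 0]]])

```text
clock: 19.3
ee_pos: [0.5806, -0.0445, 0.0937]
ee_rot: [0.64, 0.769, 0.0, 0.0]
force: [1.1, 0.9, -0.4]
width: 0.005
grip_force: 0.6
```

Call:
servo_tool(steps=[[[0.006, -0.032, -0.0085, 0], [0.006, -0.032, -0.0085, 0], [0, 0, 0, 0]]])

```text
clock: 19.6
ee_pos: [0.5821, -0.0541, 0.0911]
ee_rot: [0.64, 0.768, 0.0, -0.0]
force: [0.8, 3.0, 1.2]
width: 0.005
grip_force: 1.4
```

Call:
servo_tool(steps=[[[0.006, -0.032, -0.0085, 0], [0.004, -0.022, -0.006, 0], [0, 0, 0, 0]]])

```text
clock: 19.9
ee_pos: [0.5834, -0.0621, 0.0889]
ee_rot: [0.64, 0.768, -0.0, -0.0]
force: [-1.0, 2.8, 0.1]
width: 0.005
grip_force: 1.7
```

Call:
servo_tool(steps=[[[0.0025, -0.013, -0.0035, 0], [0.0025, -0.013, -0.0035, 0], [0, 0, 0, 0]]])

```text
clock: 20.2
ee_pos: [0.584, -0.0659, 0.0879]
ee_rot: [0.64, 0.769, -0.0, -0.0]
force: [-2.0, 4.1, 2.3]
width: 0.006
grip_force: 2.2
```

Call:
servo_tool(steps=[[[0.0025, -0.013, -0.0035, 0], [0.0025, -0.013, -0.0035, 0], [0, 0, 0, 0]]])

```text
clock: 20.5
ee_pos: [0.5847, -0.0699, 0.0868]
ee_rot: [0.64, 0.769, -0.0, -0.0]
force: [-1.7, 3.7, 2.8]
width: 0.005
grip_force: 2.2
```

Call:
servo_tool(steps=[[[0.0025, -0.013, -0.0035, 0], [0.0025, -0.013, -0.0035, 0], [0, 0, 0, 0]]])

```text
clock: 20.8
ee_pos: [0.5855, -0.0739, 0.0857]
ee_rot: [0.64, 0.768, -0.0, -0.0]
force: [-3.8, 3.8, 1.3]
width: 0.006
grip_force: 2.1
```

Call:
servo_tool(steps=[[[0.002, -0.013, -0.0035, 0], [0.002, -0.013, -0.0035, 0], [0, 0, 0, 0]]])

```text
clock: 21.1
ee_pos: [0.5861, -0.0778, 0.0846]
ee_rot: [0.64, 0.768, -0.0, -0.0]
force: [-2.9, 3.2, 0.8]
width: 0.005
grip_force: 1.9
```

Call:
servo_tool(steps=[[[0.002, -0.013, -0.0035, 0], [0.002, -0.013, -0.0035, 0], [0, 0, 0, 0]]])

```text
clock: 21.4
ee_pos: [0.5868, -0.0818, 0.0836]
ee_rot: [0.64, 0.768, -0.0, -0.0]
force: [-1.3, 3.2, 1.1]
width: 0.005
grip_force: 1.6
```

```bash
python3 - <<'E'
from fit import *
np.set_printoptions(precision=4,suppress=True)
p=np.load("p.npy")
o=get_obs();e=np.array(o["ee_pos"]);u=np.array([np.cos(p[2]),np.sin(p[2])]);q=e[:2]-p[:2];h=q@u;s=(h-p[3])/c15
print(e,o["force"],o["torque"],"s",s,"lat",q@[-u[1],u[0]],"tip above bed",e[2]+.0138-(.138-s*s15),"to origin",p[4]-s-.0995)
for c in("scene","top"): 
  grab_frame(c)
  for n in("pine_blank","head_track"): print(c,n,[(np.round(r["point"],1).tolist(),round(r["conf"],2)) for r in mark_of(n,c)[:5]])
for k in (.19,.2,.21,.22,.24): print(k,proj("scene",bed(p,k)),proj("top",bed(p,k)))
E
```

```text
[ 0.5868 -0.0818  0.0836] [-1.3437  3.2355  1.1305] [ 0.4352  0.5252 -0.0274] s 0.17419777551717372 lat 0.00023140955724252745 tip above bed 0.004452177036990301 to origin 0.012593415366028093
scene pine_blank [([297.7, 301.2], 0.83), ([209.0, 229.0], 0.78), ([480.3, 349.3], 0.73), ([234.0, 246.7], 0.58), ([376.0, 252.2], 0.54)]
scene head_track [([397.1, 261.8], 0.74)]
top pine_blank [([229.6, 288.5], 0.84), ([363.9, 198.3], 0.73), ([207.8, 196.1], 0.65), ([342.3, 276.5], 0.62), ([184.6, 300.6], 0.55)]
top head_track [([359.7, 197.3], 0.81)]
0.19 [365.2567 241.4766] [328.6543 202.918 ]
0.2 [367.9872 243.7188] [332.0065 202.3186]
0.21 [370.7432 245.9819] [335.3468 201.7214]
0.22 [373.5249 248.2662] [338.6752 201.1263]
0.24 [379.167  252.8993] [345.297  199.9424]
```

Drag is steady at about 3 N past the spring. I carry on in small steps until the force climbs.

Call:
servo_tool(steps=[[[0.002, -0.011, -0.003, 0], [0.002, -0.011, -0.003, 0], [0, 0, 0, 0]]])

```text
clock: 22.0
ee_pos: [0.5877, -0.0852, 0.0828]
ee_rot: [0.64, 0.768, -0.0, 0.0]
force: [-2.1, 1.8, 0.5]
width: 0.007
grip_force: 1.5
```

Call:
servo_tool(steps=[[[0.002, -0.011, -0.003, 0], [0.002, -0.011, -0.003, 0], [0, 0, 0, 0]]])

```text
clock: 22.3
ee_pos: [0.5884, -0.0887, 0.0819]
ee_rot: [0.64, 0.768, -0.0, 0.0]
force: [-3.3, 1.8, 0.2]
width: 0.009
grip_force: 1.3
```

Call:
servo_tool(steps=[[[0.002, -0.011, -0.003, 0], [0.002, -0.011, -0.003, 0], [0, 0, 0, 0]]])

```text
clock: 22.6
ee_pos: [0.5891, -0.0919, 0.081]
ee_rot: [0.64, 0.768, -0.0, 0.0]
force: [-3.0, 2.4, 0.4]
width: 0.005
grip_force: 1.4
```

Call:
servo_tool(steps=[[[0.002, -0.011, -0.003, 0], [0.002, -0.011, -0.003, 0], [0, 0, 0, 0]]])

```text
clock: 22.9
ee_pos: [0.5895, -0.0945, 0.0802]
ee_rot: [0.64, 0.768, 0.0, -0.0]
force: [-2.3, 5.2, 3.3]
width: 0.007
grip_force: 3.0
```

Call:
servo_tool(steps=[[[0.001, -0.007, -0.002, 0], [0, 0, 0, 0]]])

```text
clock: 23.1
ee_pos: [0.5895, -0.0947, 0.0801]
ee_rot: [0.64, 0.768, 0.001, -0.001]
force: [-4.2, 8.5, 4.3]
width: 0.002
grip_force: 4.9
```

Call:
servo_tool(steps=[[[0.001, -0.007, -0.002, 0], [0, 0, 0, 0]]])

```text
clock: 23.3
ee_pos: [0.5895, -0.0948, 0.0801]
ee_rot: [0.64, 0.769, 0.001, -0.001]
force: [-3.7, 11.8, 7.2]
width: 0.004
grip_force: 6.9
```

The arm has halted at y=−0.0948 while the force climbs about 3 N for each millimetre commanded, to 12–14 N. That is the stop, and the implied stop position (s≈0.287) fits the track. I back off and lift clear.

Call:
servo_tool(steps=[[[-0.012, 0.063, 0.017, 0], [0, 0, 0.2, 0], [0, 0, 0.2, 0], [0, 0, 0, 0]]])

```text
clock: 23.7
ee_pos: [0.5914, -0.0889, 0.1469]
ee_rot: [0.64, 0.768, 0.002, 0.005]
force: [0.7, 0.2, 0.9]
width: 0.006
grip_force: 0.0
```

Call:
servo_tool(steps=[[[-0.23, -0.046, 0, 0], [-0.23, -0.046, 0, 0], [-0.23, -0.046, 0, 0], [-0.23, -0.046, 0, 0], [0, 0, 0, 0]]])

```text
clock: 24.2
ee_pos: [0.4466, -0.1156, 0.1417]
ee_rot: [0.64, 0.768, -0.001, -0.001]
force: [1.1, 0.7, -0.1]
width: 0.005
grip_force: 0.0
```

```bash
python3 - <<'E'
from fit import *
np.set_printoptions(precision=4,suppress=True)
p=np.load("p.npy")
o=get_obs();e=np.array(o["ee_pos"]);u=np.array([np.cos(p[2]),np.sin(p[2])]);q=e[:2]-p[:2];h=q@u;s=(h-p[3])/c15
print(e,o["force"],"s",s,"lat",q@[-u[1],u[0]],o["clock"])
k=bed(p,.190,-.115,.009);v=np.array([-np.sin(p[2]),np.cos(p[2])])
print("knob face",k,"tool start",k[:2]-v*.031,"tip exp px",proj("scene",k),proj("top",k))
s=grab_frame("scene")[:,:,::-1].copy();t=grab_frame("top")[:,:,::-1].copy();w=grab_frame("wrist")[:,:,::-1].copy()
for n,i in (("s8",s),("t8",t),("w8",w)): cv2.imwrite(f"pics/{n}.png",i)
for i,cam in((s,"scene"),(t,"top")):
  g=i.astype(int);m=(g[...,2]>110)&(g[...,1]<50)&(g[...,0]<50);x0,x1,y0,y1=(320,360,235,262) if cam=="scene" else (325,350,225,250)
  ys,xs=np.nonzero(m[y0:y1,x0:x1]);print(cam,"knob px",xs.mean()+x0 if len(xs) else None,ys.mean()+y0 if len(ys) else None,len(xs),proj(cam,bed(p,.190,-.106,.009)))
a=cv2.resize(s[190:300,310:430],(436,400),interpolation=2);b=cv2.resize(w,(364,273));c=np.zeros((400,364,3),np.uint8);c[:273]=b
cv2.imwrite("pics/m8.png",np.hstack([a,c]))
E
```

```text
[ 0.4466 -0.1156  0.1417] [ 1.0862  0.6558 -0.1407] s 0.18216560862612022 lat -0.14379790564626296 24.2
knob face [ 0.4767 -0.1201  0.0975] tool start [ 0.4462 -0.1258] tip exp px [330.1078 250.7122] [338.1378 242.6021]
scene knob px 335.0 252.0 1 [333.0727 249.7064]
top knob px None None 0 [337.4581 239.4379]
```

View pics/m8.png

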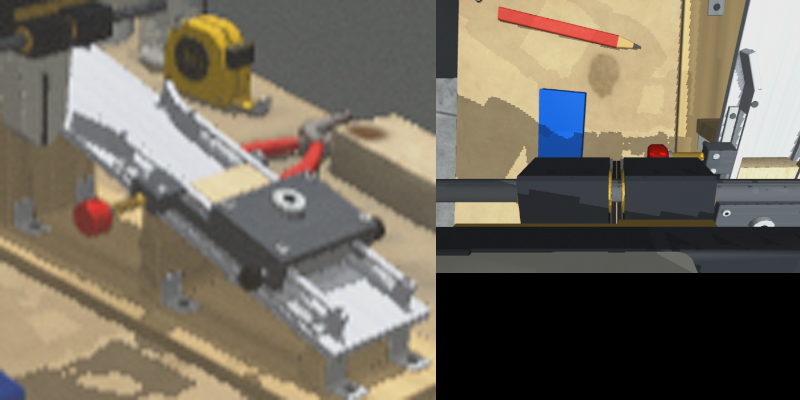

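The blank's rear shows at inset (230,180), running under the bush plate. The knob at (95,217) is free. I line up outside the knob, low enough to push its end face squarely.

Call:
servo_tool(steps=[[[0, -0.067, 0, 0], [0, 0, -0.2, 0], [0, 0, -0.2, 0], [0, 0, -0.12, 0], [0, 0, 0, 0]]])

```text
clock: 24.85
ee_pos: [0.4493, -0.1251, 0.0617]
ee_rot: [0.64, 0.769, -0.001, -0.002]
force: [-0.0, -0.1, 0.6]
width: 0.004
grip_force: 0.0
```

Call:
servo_tool(steps=[[[0.033, 0.006, 0, 0], [0.033, 0.006, 0, 0], [0, 0, 0, 0]]])

```text
clock: 25.15
ee_pos: [0.4617, -0.1238, 0.0652]
ee_rot: [0.64, 0.769, 0.0, 0.002]
force: [0.1, 0.1, -0.0]
width: 0.006
grip_force: 0.0
```

Call:
servo_tool(steps=[[[0.033, 0.006, 0, 0], [0, 0, 0, 0]]])

```text
clock: 25.35
ee_pos: [0.4655, -0.1225, 0.0646]
ee_rot: [0.64, 0.769, 0.0, 0.001]
force: [0.6, 0.3, -0.7]
width: 0.004
grip_force: 0.0
```

Call:
servo_tool(steps=[[[0.033, 0.006, 0, 0], [0, 0, 0, 0]]])

```text
clock: 25.55
ee_pos: [0.4703, -0.1215, 0.0643]
ee_rot: [0.64, 0.769, 0.0, 0.0]
force: [0.2, 0.2, 0.3]
width: 0.003
grip_force: 0.1
```

Call:
servo_tool(steps=[[[0.026, 0.005, 0, 0], [0, 0, 0, 0]]])

```text
clock: 25.75
ee_pos: [0.4741, -0.1207, 0.0641]
ee_rot: [0.64, 0.769, 0.0, 0.0]
force: [-0.8, -0.5, 1.3]
width: 0.006
grip_force: 0.3
```

Call:
servo_tool(steps=[[[0.026, 0.005, 0, 0], [0, 0, 0, 0]]])

```text
clock: 25.95
ee_pos: [0.4781, -0.12, 0.0641]
ee_rot: [0.64, 0.768, 0.0, 0.0]
force: [-1.0, -0.0, 0.8]
width: 0.005
grip_force: 0.3
```

Call:
servo_tool(steps=[[[0.026, 0.005, 0, 0], [0.026, 0.005, 0, 0], [0, 0, 0, 0]]])

```text
clock: 26.25
ee_pos: [0.4861, -0.1185, 0.0641]
ee_rot: [0.64, 0.769, 0.0, 0.0]
force: [-0.6, 0.2, 0.2]
width: 0.006
grip_force: 0.1
```

```bash
python3 - <<'E'
from fit import *
o=get_obs();print(o["ee_pos"],o["force"],o["clock"])
for c in("scene","top","wrist"):
  g=grab_frame(c).astype(int);cv2.imwrite(f"pics/{c}9.png",g[:,:,::-1].astype(np.uint8));m=((g[...,0]>90)&(g[...,1]<45)&(g[...,2]<45)).astype(np.uint8)
  n,_,st,ce=cv2.connectedComponentsWithStats(m)
  print(c,[(np.round(ce[i],1).tolist(),int(st[i][4])) for i in range(1,n) if st[i][4]>6])
p=np.load("p.npy")
for b in(.0,.01,.02,.03): print(b,proj("scene",bed(p,.19,-.106+b,.009)),proj("top",bed(p,.19,-.106+b,.009)))
E
```

```text
[ 0.48607302 -0.11849206  0.06408469] [-0.57704971  0.22552852  0.1861084 ] 26.25
scene [([302.7, 57.9], 35), ([584.9, 99.7], 529), ([579.5, 131.2], 145), ([233.5, 132.0], 73), ([237.7, 143.4], 130), ([357.1, 186.4], 15), ([364.0, 185.7], 9)]
top [([176.2, 118.8], 357), ([281.2, 146.3], 139), ([265.7, 153.1], 123), ([1.3, 167.2], 25), ([13.3, 177.4], 301), ([3.8, 194.4], 35)]
wrist [([145.5, 22.8], 326)]
0.0 [333.07270029 249.70635123] [337.45805112 239.43791687]
0.01 [336.3361177  248.59924923] [336.70339624 235.9249835 ]
0.02 [339.56743225 247.50303801] [335.94938573 232.41504966]
0.03 [342.76711532 246.41755764] [335.19601875 228.90811152]
```

I've used all ten picture views, so from here I locate the knob numerically.

```bash
python3 - <<'E'
from fit import *
def red(f,x0,x1,y0,y1,tag):
  g=cv2.imread(f)[:,:,::-1].astype(int);m=((g[...,0]>60)&(g[...,0]>2.2*g[...,1])&(g[...,0]>2.2*g[...,2]))
  m=m[y0:y1,x0:x1].astype(np.uint8);n,_,st,ce=cv2.connectedComponentsWithStats(m)
  print(tag,[(np.round(ce[i]+[x0,y0],1).tolist(),st[i].tolist()) for i in range(1,n) if st[i][4]>4])
for f,t in (("scene1","before"),("s5","carry"),("s8","s8"),("scene9","now")): red(f"pics/{f}.png",315,365,230,270,t)
for f,t in (("top1","before"),("t5","carry"),("t8","t8"),("top9","now")): red(f"pics/{f}.png",320,360,215,255,t)
for f in("w8","wrist9"): red(f"pics/{f}.png",0,640,60,480,f)
E
```

```text
before [([336.4, 247.8], [17, 14, 9, 9, 44])]
carry [([335.7, 248.7], [16, 15, 10, 9, 59])]
s8 [([335.9, 248.2], [16, 15, 10, 8, 50])]
now [([345.1, 246.0], [29, 12, 4, 9, 27])]
before [([338.6, 238.2], [15, 20, 8, 7, 46])]
carry [([338.7, 238.1], [15, 20, 8, 7, 46])]
t8 []
now []
w8 [([283.4, 67.7], [217, 0, 104, 24, 1281]), ([389.3, 265.7], [372, 194, 37, 23, 776])]
wrist9 []
```

The knob's right edge moved from x=340 to 347 px, about 22 mm of travel, so the bolt is going in. I carry on gently to its end.

Call:
servo_tool(steps=[[[0.02, 0.004, 0, 0], [0, 0, 0, 0]]])

```text
clock: 26.6
ee_pos: [0.4885, -0.118, 0.0641]
ee_rot: [0.64, 0.768, -0.0, -0.0]
force: [-0.6, 0.4, 0.3]
width: 0.008
grip_force: 0.5
```

Call:
servo_tool(steps=[[[0.013, 0.0025, 0, 0], [0, 0, 0, 0]]])

```text
clock: 26.8
ee_pos: [0.4905, -0.1176, 0.0641]
ee_rot: [0.64, 0.768, 0.0, 0.0]
force: [-1.7, -1.2, 0.7]
width: 0.007
grip_force: 0.8
```

Call:
servo_tool(steps=[[[0.013, 0.0025, 0, 0], [0, 0, 0, 0]]])

```text
clock: 27.0
ee_pos: [0.4915, -0.1173, 0.064]
ee_rot: [0.64, 0.769, -0.001, -0.001]
force: [-6.1, -2.9, 3.5]
width: 0.005
grip_force: 2.9
```

Call:
servo_tool(steps=[[[0.013, 0.0025, 0, 0], [0, 0, 0, 0]]])

```text
clock: 27.2
ee_pos: [0.4916, -0.1172, 0.0639]
ee_rot: [0.64, 0.769, -0.002, -0.002]
force: [-12.7, -4.7, 6.9]
width: 0.006
grip_force: 6.8
```

The force climbs to a hard end. I retreat, lift, and measure the bolt travel.

Call:
servo_tool(steps=[[[-0.1, -0.018, 0, 0], [-0.2, -0.04, 0, 0], [-0.2, -0.04, 0, 0], [0, 0, 0.3, 0], [0, 0, 0.3, 0]]])

```text
clock: 27.7
ee_pos: [0.418, -0.1311, 0.1545]
ee_rot: [0.64, 0.768, -0.0, -0.001]
force: [1.1, -0.9, -0.4]
width: -0.001
grip_force: 0.0
```

Call:
servo_tool(steps=[[[-0.2, 0.1, 0.2, 0], [0, 0.3, 0, 0], [0, 0.3, 0, 0], [0, 0.3, 0, 0], [0, 0.3, 0, 0]]])

```text
clock: 28.2
ee_pos: [0.3896, 0.0652, 0.1847]
ee_rot: [0.64, 0.768, 0.001, 0.001]
force: [0.9, 0.0, -0.2]
width: 0.006
grip_force: 0.0
```

```bash
cat > chk.py <<'E'
from fit import *
o=get_obs();print(o["ee_pos"],o["force"],o["clock"])
p=np.load("p.npy")
for c,b in(("scene",(315,365,230,270)),("top",(320,360,205,255))):
  f=snap(c,c+"10.png").astype(int);x0,x1,y0,y1=b
  m=((f[...,0]>60)&(f[...,0]>2.2*f[...,1])&(f[...,0]>2.2*f[...,2]))[y0:y1,x0:x1].astype(np.uint8);n,_,st,ce=cv2.connectedComponentsWithStats(m)
  print(c,[(np.round(ce[i]+[x0,y0],1).tolist(),st[i].tolist()) for i in range(1,n) if st[i][4]>4])
  for nm in("pine_blank","head_track","cork_block","pencil","hex_key"): print(nm,[(np.round(r["point"],1).tolist(),round(r["conf"],2)) for r in mark_of(nm,c)[:5]])
  print("home blank",proj(c,bed(p,.242)), [proj(c,bed(p,.19,-.106+b,.009)) for b in(0,.03)])
E
python3 chk.py
```

```text
[0.38961851 0.06520798 0.18468921] [ 0.90251066  0.01366287 -0.15309264] 28.2
scene [([345.2, 244.7], [26, 11, 8, 9, 45])]
pine_blank [([296.5, 297.0], 0.74), ([235.3, 249.5], 0.66), ([209.8, 230.5], 0.61), ([378.5, 253.3], 0.47), ([356.6, 271.7], 0.43)]
head_track [([397.6, 262.2], 0.82)]
cork_block [([311.0, 221.6], 0.63)]
pencil [([274.0, 280.9], 0.66)]
hex_key []
home blank [379.73702687 253.36738802] [array([333.07270029, 249.70635123]), array([342.76711532, 246.41755764])]
top [([336.6, 228.2], [13, 20, 8, 7, 46])]
pine_blank [([341.1, 273.4], 0.97), ([186.4, 297.6], 0.77), ([347.4, 200.0], 0.6), ([206.7, 196.1], 0.38)]
head_track [([361.8, 195.9], 0.7)]
cork_block [([204.9, 191.4], 0.82), ([326.6, 207.2], 0.68)]
pencil [([303.7, 274.4], 0.84)]
hex_key [([283.1, 212.3], 0.69), ([453.3, 196.2], 0.64)]
home blank [345.95662453 199.82451142] [array([337.45805112, 239.43791687]), array([335.19601875, 228.90811152])]
```

```bash
python3 - <<'E'
from fit import *
p=np.load("p.npy")
def cen(f,b):
  g=cv2.imread(f)[:,:,::-1].astype(float);x0,x1,y0,y1=b;g=g[y0:y1,x0:x1]
  w=np.clip(g[...,0]-1.8*np.maximum(g[...,1],g[...,2]),0,None);w/=g[...,0].max();yy,xx=np.mgrid[y0:y1,x0:x1]
  return np.array([(w*xx).sum(),(w*yy).sum()])/w.sum()
for c,bs,fs,b in(("scene",(322,360,235,262),("scene1","s5","s8"),0),("top",(325,350,218,250),("top1","t5"),0)):
  a=np.mean([cen(f"pics/{f}.png",bs) for f in fs],0);z=cen(f"pics/{c}10.png",bs);d=z-a
  e=proj(c,bed(p,.19,-.076,.009))-proj(c,bed(p,.19,-.106,.009));print(c,a,z,d,e,"travel",30*(d@e)/(e@e))
E
```

```text
scene [335.88171907 247.92983757] [344.86210906 244.4301244 ] [ 8.98038998 -3.49971316] [ 9.69441503 -3.28879359] travel 28.217028948309782
top [338.72426164 238.13003339] [336.42406986 228.33618071] [-2.30019179 -9.79385267] [ -2.26203237 -10.52980534] travel 28.018048986830134
```

Both cameras read about 28 mm of travel. I press once more, a little higher on the knob, to make sure it is fully in.

Call:
servo_tool(steps=[[[0, -0.25, 0, 0], [0, -0.25, 0, 0], [0, -0.25, 0, 0], [0.1, -0.25, 0, 0], [0.3, -0.255, 0, 0]]])

```text
clock: 29.3
ee_pos: [0.441, -0.1211, 0.1845]
ee_rot: [0.641, 0.768, -0.0, -0.0]
force: [1.0, 1.0, -0.3]
width: 0.006
grip_force: 0.0
```

Call:
servo_tool(steps=[[[0, 0, -0.25, 0], [0, 0, -0.25, 0], [0, 0, -0.2, 0], [0, 0, -0.05, 0], [0, 0, 0, 0]]])

```text
clock: 29.8
ee_pos: [0.4418, -0.1191, 0.0711]
ee_rot: [0.64, 0.768, -0.0, -0.001]
force: [-0.3, 0.5, 1.2]
width: 0.005
grip_force: 0.0
```

Call:
servo_tool(steps=[[[0.07, 0.013, 0, 0], [0.07, 0.013, 0, 0], [0, 0, 0, 0], [0, 0, 0, 0]]])

```text
clock: 30.2
ee_pos: [0.4641, -0.115, 0.0723]
ee_rot: [0.64, 0.769, 0.0, 0.001]
force: [-0.0, 0.1, -0.1]
width: 0.007
grip_force: 0.0
```

Call:
servo_tool(steps=[[[0.05, -0.04, 0, 0], [0.05, 0.009, 0, 0], [0.03, 0.006, 0, 0], [0, 0, 0, 0], [0, 0, 0, 0]]])

```text
clock: 30.7
ee_pos: [0.4827, -0.1186, 0.0714]
ee_rot: [0.64, 0.769, -0.0, -0.0]
force: [-0.1, -0.2, -0.4]
width: 0.005
grip_force: 0.0
```

Call:
servo_tool(steps=[[[0.02, 0.004, 0, 0], [0, 0, 0, 0]]])

```text
clock: 30.9
ee_pos: [0.4861, -0.1181, 0.0716]
ee_rot: [0.64, 0.768, 0.0, 0.0]
force: [-0.6, 0.1, 0.4]
width: 0.006
grip_force: 0.0
```

Call:
servo_tool(steps=[[[0.013, 0.0025, 0, 0], [0, 0, 0, 0]]])

```text
clock: 31.1
ee_pos: [0.488, -0.1178, 0.0716]
ee_rot: [0.64, 0.768, 0.0, 0.0]
force: [-0.5, -0.4, -0.8]
width: 0.007
grip_force: 0.0
```

Call:
servo_tool(steps=[[[0.013, 0.0025, 0, 0], [0, 0, 0, 0]]])

```text
clock: 31.3
ee_pos: [0.49, -0.1174, 0.0717]
ee_rot: [0.64, 0.769, 0.0, 0.0]
force: [-0.4, 0.7, -0.6]
width: 0.008
grip_force: 0.0
```

Call:
servo_tool(steps=[[[0.01, 0.002, 0, 0], [0, 0, 0, 0]]])

```text
clock: 31.5
ee_pos: [0.4914, -0.1171, 0.0716]
ee_rot: [0.64, 0.768, 0.0, 0.0]
force: [-0.8, -0.1, -0.6]
width: 0.003
grip_force: 0.0
```

Call:
servo_tool(steps=[[[0.01, 0.002, 0, 0], [0, 0, 0, 0]]])

```text
clock: 31.7
ee_pos: [0.4919, -0.1169, 0.0715]
ee_rot: [0.64, 0.769, -0.001, -0.001]
force: [-4.3, -1.4, 1.2]
width: 0.003
grip_force: 2.4
```

Call:
servo_tool(steps=[[[0.01, 0.002, 0, 0], [0, 0, 0, 0]]])

```text
clock: 31.9
ee_pos: [0.492, -0.1168, 0.0714]
ee_rot: [0.64, 0.769, -0.002, -0.002]
force: [-10.5, -4.6, 5.9]
width: 0.005
grip_force: 5.4
```

Call:
servo_tool(steps=[[[0.008, 0.0015, 0, 0], [0, 0, 0, 0]]])

```text
clock: 32.1
ee_pos: [0.492, -0.1167, 0.0713]
ee_rot: [0.64, 0.769, -0.002, -0.003]
force: [-14.2, -4.6, 7.7]
width: 0.005
grip_force: 7.7
```

It reaches the same hard end at 14 N with no drag before it, so the bolt is at the end of its travel. I retreat well clear and check.

Call:
servo_tool(steps=[[[-0.1, -0.018, 0, 0], [-0.2, -0.04, 0, 0], [-0.2, -0.04, 0, 0], [0, 0, 0.3, 0], [0, 0, 0.3, 0]]])

```text
clock: 32.6
ee_pos: [0.4189, -0.1306, 0.1619]
ee_rot: [0.64, 0.768, -0.0, -0.002]
force: [1.6, -0.9, 0.9]
width: 0.005
grip_force: 0.0
```

Call:
servo_tool(steps=[[[-0.1, 0.2, 0.1, 0], [0, 0.3, 0, 0], [0, 0.3, 0, 0], [0, 0, 0, 0], [0, 0, 0, 0]]])

```text
clock: 33.1
ee_pos: [0.4058, -0.0102, 0.1769]
ee_rot: [0.639, 0.769, 0.0, 0.001]
force: [0.6, -1.5, -0.4]
width: 0.005
grip_force: 0.0
```

```bash
python3 chk.py | grep -v -e cork -e hex -e pencil; python3 -c "
from cell import *
print(job_done())"
```

```text
[ 0.40583203 -0.01015319  0.17687684] [ 0.60619478 -1.45854559 -0.37118908] 33.1
scene [([345.3, 244.5], [26, 11, 8, 9, 43])]
pine_blank [([212.2, 230.5], 0.78), ([234.8, 246.5], 0.6), ([297.9, 301.8], 0.57), ([381.2, 252.8], 0.41)]
head_track [([395.7, 264.2], 0.66)]
home blank [379.73702687 253.36738802] [array([333.07270029, 249.70635123]), array([342.76711532, 246.41755764])]
top [([336.6, 228.2], [13, 20, 8, 7, 46])]
pine_blank [([232.2, 284.9], 0.8), ([184.5, 296.6], 0.79), ([345.5, 274.9], 0.64), ([350.0, 200.5], 0.56)]
head_track [([361.6, 197.1], 0.68)]
home blank [345.95662453 199.82451142] [array([337.45805112, 239.43791687]), array([335.19601875, 228.90811152])]
the job is handed in; nothing more can be done
None
```

The job is handed in at about 33 s: the pine blank was pushed to about 14 N against the stop, and the bolt was pushed in behind it to a hard end, though the cameras read about 28 of its 30 mm; no verdict came back.

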